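# Close the glaze jar and start the shaker

## Robot

A 6-joint arm with a two-finger parallel gripper is mounted at the origin on the work surface. World frame = base frame: x ahead of the robot, y to its left, z up, the work surface at z = 0. Lengths are in m, angles in rad, forces in N, time in s.
With the tool pointing down it reaches from about 0.35 to 0.875 m from the base axis. Payload 4.2 kg.
Tool frame: the origin (TCP) lies between the finger pads; the fingertips stand 11 mm ahead of it and the grasp point (between the pads) lies 8 mm behind it; z points along the fingers, y is the line along which they close (so a half turn about z gives the same grasp; the last joint's range is limited). The gripper opens to 85 mm and grips with 20 to 120 N. Pads are 22 mm wide; open, the fingers measure 114 mm over their backs; the gripper's body (76 mm by 85 mm) begins 54 mm behind the grasp point. The pads swing forward as they close: fully open they stand 13 mm farther back than shut.
Start: joints at [1.459, 0.385, 0.008, 0, -1.194, -0.259], TCP at [0.226, 0.583, 0.242] pointing down, gripper open.
Joint ranges: [-3.14, 3.14], [-1.21, 2.06], [-1.07, 1.41], [-3.16, 2.05], [-2.99, -0.16], [-3.1, 3.1]. Speed limits (rad/s): [2.79, 2.79, 3.14, 3.14, 3.14, 3.14].

## Interface

Orientations are given as a 3x3 rotation matrix whose columns are the frame's x, y, z axes.
In Python, from cell import robot gives the robot as it stands.
- The arm moves only by the tool arm_command, never from a script. Its argument "series" is a list of rows, each a list of 3 entries, a list of its own where there are three numbers: the shift along the tool's x, y, z each as a share of 60 mm, from -1 to 1, then the turn, a rotation vector about the tool's x, y, z each as a share of 8 degrees, from -1 to 1, then the finger opening in mm, from 0 to 85.4. In form: [[[tx, ty, tz], [ax, ay, az], grip], ...]. A call has 1 to 5 rows; each row shifts and turns the commanded pose from where the row before left it, along the tool's axes as they then stand; what a row does not reach is not made up. A row lasts 1/8 s, in which the tool goes at most 62.5 mm and 10.7 degrees, less where a joint would pass 70% of its speed; a pose out of reach is approached as far as the arm can. A call with a number of a shift or a turn outside -1 to 1 is refused whole. A call with a gripper value outside its range is refused whole. The fingers move at their own pace and stop on an object; "newtons" is the grip in N (left out, the last holds). Time passes only in rows, so rows that do not move let the fingers close. It gives the time, the measured TCP pose, the force, the opening and the grip force at its end, in the units of the state.
- robot.sense(): the state, without advancing time (a new reading comes with each control period).
- robot.camera(name): name is "side" or "top"; returns the picture (400x640x3 uint8, blue, green, red); there is no depth.
- robot.camera_params(name): a dict with "K" (3x3 intrinsics, pixels), "eye" and "attitude" of the camera in the world. Camera axes: x right, y up, looking along -z (the intrinsics and any distortion apply to the point x, -y, -z); pixel columns grow to the right and rows downward; lengths in m; the calibration is good to about 2 mm. A picture is of the moment at which its call begins. camera_params takes no time and is no camera call.
- robot.close_job(): hands the job in; it is judged then, once.
The state is a dict: "time": time; "q": joint angles; "qvel": joint speeds; "joint_torque": joint torques, N m; "position": TCP position; "tool_rot": TCP orientation; "force": force on the tool from outside, world axes, zero at the start; "ft_torque": the same for the moment, N m; "width": opening from 0.0 (shut) to 1.0 (fully open); "grasp_force": force on a finger pad.
Only numpy, scipy, OpenCV 4.12 (cv2) and the standard library are available. Lean on these libraries where they do the work, as an engineer would, in place of code of your own. Each camera call takes 0.05 s, during which the arm holds its last target. There are 200 camera calls.

## Task

Finish closing the glaze jar clamped in the blue shaker: turn its orange winged cap clockwise (seen from above) as far as it goes, so that the wing lines up with the two white marks. Then start the shaker from the grey control panel: press the blue, then the yellow, then the green button, one at a time, each fully down and let fully back up before the next. Leave the red button alone, press no button before the cap is closed, and do not disturb the white pottery.

Things in the scene. Friction and masses are not known exactly. Their poses are not given: they have to be found in the camera images.
- shaker: Fixed blue box 170 x 170 x 55 mm with a white glaze jar (84 mm in diameter) clamped upright at its centre by a dark round plate (132 mm in diameter, top at 143 mm). The orange cap tops the jar, 155 to 209 mm above the bench. Origin: centre of the underside, on the jar's axis. Two white marks on the dark plate lie 58 mm from the axis, at +x and -x. z is up.
- cap (a joint): Turn of the jar's orange cap about the vertical jar axis, rad; grows clockwise seen from above, from 0 (loose) to 1.4 at the stop (closed: wing along the shaker's x axis, in line with the white marks). It starts between 0.1 and 0.5, stays where it is left, and takes about 0.12 N m to turn.
- cap_grip (a point): Centre of the top of the cap's wing, on the jar's axis, 209 mm above the bench. The wing is an upright orange bar, 96 mm long along this point's x axis, 16 mm thick along its y, 32 mm tall, with a white stripe along its top; below it is the cap's disc, 68 mm in diameter and 22 mm high. z is up; the axes turn with the cap.
- panel: Fixed grey control panel, a flat box 120 x 310 x 45 mm (x, y, z), with the four buttons in a row along its y axis, 72 mm apart, in any order. Origin: centre of the underside.
- blue_top (a point): Blue round spring push button, head 44 mm in diameter, in a black round housing 60 mm in diameter and 12 mm high, standing on the panel. This point is the centre of its head's top face, 69 mm above the bench when up; z is up. It turns with the panel.
- yellow_top (a point): Yellow round spring push button, head 44 mm in diameter, in a black round housing 60 mm in diameter and 12 mm high, standing on the panel. This point is the centre of its head's top face, 69 mm above the bench when up; z is up. It turns with the panel.
- green_top (a point): Green round spring push button, head 44 mm in diameter, in a black round housing 60 mm in diameter and 12 mm high, standing on the panel. This point is the centre of its head's top face, 69 mm above the bench when up; z is up. It turns with the panel.
- red_top (a point): Red round spring push button, head 44 mm in diameter, in a black round housing 60 mm in diameter and 12 mm high, standing on the panel. This point is the centre of its head's top face, 69 mm above the bench when up; z is up. Must not be pressed.
- blue (a joint): Travel of the blue button, m: 0 up, 0.008 fully down. A spring returns it; it takes 1.8 N to start and 6 N to push fully down.
- yellow (a joint): Travel of the yellow button, m: 0 up, 0.008 fully down. A spring returns it; it takes 1.8 N to start and 6 N to push fully down.
- green (a joint): Travel of the green button, m: 0 up, 0.008 fully down. A spring returns it; it takes 1.8 N to start and 6 N to push fully down.
- red (a joint): Travel of the red button, m: 0 up, 0.008 fully down. A spring returns it; it takes 1.8 N to start and 6 N to push fully down.
- egg: Bystander: loose white pottery egg standing upright, 86 mm in diameter, 116 mm high. Origin: centre of its foot.
- vase: Bystander: loose white pottery vase, 92 mm in diameter, 155 mm high. Origin: centre of its foot.
- mug: Bystander: loose white pottery mug, 80 mm in diameter, 90 mm high, with a handle at its +y side. Origin: centre of its foot.
Things that resemble listed ones, but are neither listed nor needed, are in the scene too. There is more than one size of the shaker; the one meant has the size given above.

How it is judged:
On the way, in this order (a step that is already met when the one before it is completed fails the run):
1. the cap is turned clockwise to its stop, no button pressed (value of joint cap above 1.25 rad and value of joint each of blue, yellow, green, red below 0.0015 m), for 0.1 s.
2. the blue button alone is pushed fully down (value of joint blue above 0.006 m and value of joint each of yellow, green, red below 0.002 m), for 0.1 s.
3. the yellow button alone is pushed fully down (value of joint yellow above 0.006 m and value of joint each of blue, green, red below 0.002 m), for 0.1 s.
4. the green button alone is pushed fully down (value of joint green above 0.006 m and value of joint each of blue, yellow, red below 0.002 m), for 0.1 s.
At the end, for the whole second after the job is handed in: The cap is closed (turned beyond 1.25 of 1.4 rad, wing within about 9 degrees of the white marks) and still, all four buttons are back up (within 1.5 mm), and the egg, vase and mug stand upright within 20 mm of where they began (all of step 1 and velocity of joint cap below 0.05 rad/s and distance of each of egg, vase, mug from where it was at the start of the episode below 0.02 m and angle between each of egg, vase, mug's own z axis and vertical below 0.15 rad and linear speed of each of egg, vase, mug below 0.02 m/s); the robot touches nothing.
It fails at once if the red button is pressed (3 mm) (value of joint red above 0.003 m).
It fails at once if two buttons are down at once (3 mm each) (value of joint each of blue, yellow above 0.003 m or value of joint each of blue, green above 0.003 m or value of joint each of blue, red above 0.003 m or value of joint each of yellow, green above 0.003 m or value of joint each of yellow, red above 0.003 m or value of joint each of green, red above 0.003 m).
It fails at once if a button is pressed (3 mm) while the cap is not closed (value of joint cap below 1.2 rad and value of joint any of blue, yellow, green, red above 0.003 m).
It fails at once if the egg, vase or mug is shifted 20 mm or tipped (distance of any of egg, vase, mug from where it was at the start of the episode above 0.02 m or angle between any of egg, vase, mug's own z axis and vertical above 0.3 rad).
It also fails if it takes over 54 s, if anything falls off the work surface, if the arm or the gripper's body presses on something with over 40 N, if the wrist force passes 120 N, or if a joint passes its speed limit or range.

## Working session

There is one attempt and no reset: what is moved stays moved. The work goes in short steps, Python scripts to look and compute and a tool call to move; the robot and the scene stay as the last step left them, time stands still between calls to the robot, and variables do not carry over. Pictures are saved under pics/ and viewed, at most 10 in all, crops included, and the job is handed in when it is done.

Besides the shell and the picture viewer there is one more tool, called after ">>>" as name(argument=value, ...), one argument or row to a line, values as JSON. arm_command: Moves the arm, as the interface text tells. Shift numbers are shares of 60 mm and turn numbers shares of 8 degrees, none past 1 either way. Its arguments: {"type":"object","properties":{"series":{"type":"array"},"newtons":{"type":"number"}},"required":["series"]}

```bash
mkdir -p pics; ls; python3 - <<'E'
from cell import robot
import cv2
for n in("top","side"):
    cv2.imwrite(f"pics/{n}0.png",robot.camera(n)); p=robot.camera_params(n); print(n,p)
s=robot.sense(); print(s["time"],s["position"],s["tool_rot"],s["width"])
E
```

```text
pics
top {'K': array([[512.32633271,   0.        , 322.50079592],
       [  0.        , 512.32633271, 197.28257144],
       [  0.        ,   0.        ,   1.        ]]), 'eye': array([0.28772776, 0.01746322, 2.04018055]), 'attitude': array([[-0.00768688,  0.99377439, -0.11114569],
       [-0.99980984, -0.00564599,  0.01866544],
       [ 0.01792171,  0.11126803,  0.99362882]])}
side {'K': array([[457.81207908,   0.        , 321.72131582],
       [  0.        , 457.81207908, 191.01369473],
       [  0.        ,   0.        ,   1.        ]]), 'eye': array([ 0.38561301, -0.93367172,  1.13529833]), 'attitude': array([[ 0.99106662,  0.10686108, -0.07979758],
       [-0.1325597 ,  0.72352023, -0.67745583],
       [-0.0146585 ,  0.68198181,  0.73122223]])}
0.1 [0.22627077 0.58207749 0.24133198] [[ 9.31983788e-01 -3.62499433e-01 -6.17025151e-04]
 [-3.62499945e-01 -9.31981959e-01 -1.84849891e-03]
 [ 9.50234984e-05  1.94644260e-03 -9.99998101e-01]] 1.001692329257757
```

View pics/top0.png

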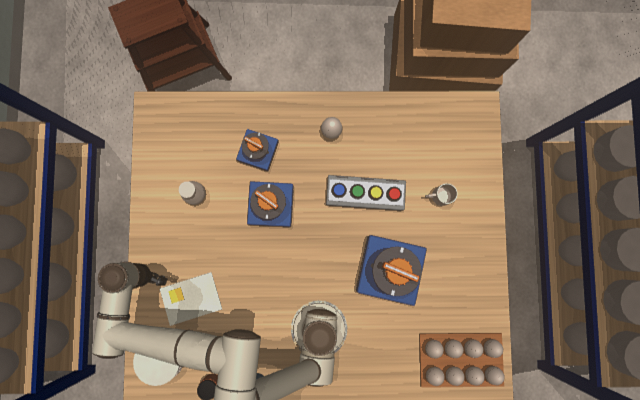

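View pics/side0.png

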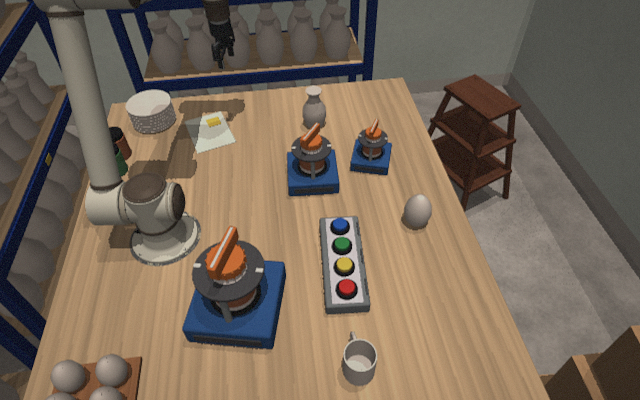

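The top view shows three shakers. The middle one, around (270,204) and about 44 px across, matches 170 mm. Its marks are near (268,186) and (266,222). The panel runs blue, green, yellow, red from (339,190) to (394,194). The egg is at (331,128), the vase at (192,193) and the mug at (443,195).

```bash
cat > h.py <<'E'
import numpy as np, cv2
from cell import robot
P={n:robot.camera_params(n) for n in("top","side")}
def ray(n,uv):
    p=P[n]; d=np.linalg.inv(p["K"])@[uv[0],uv[1],1]; d=p["attitude"]@(d*[1,-1,-1]); return p["eye"],d/np.linalg.norm(d)
def plane(n,uv,z):
    e,d=ray(n,uv); return e+d*(z-e[2])/d[2]
def tri(a,b):
    A=np.zeros((3,3));v=np.zeros(3)
    for n,uv in(("top",a),("side",b)):
        e,d=ray(n,uv);M=np.eye(3)-np.outer(d,d);A+=M;v+=M@e
    return np.linalg.solve(A,v)
def blob(im,box,lo,hi,k=0):
    x,y,X,Y=box; m=cv2.inRange(cv2.cvtColor(im[y:Y,x:X],cv2.COLOR_BGR2HSV),lo,hi)
    n,l,s,c=cv2.connectedComponentsWithStats(m); i=1+np.argmax(s[1:,4]); m=(l==i).astype(np.uint8)
    pts=cv2.findNonZero(m).reshape(-1,2)+[x,y]
    return pts
E
python3 - <<'E'
from h import *
t=cv2.imread("pics/top0.png");s=cv2.imread("pics/side0.png")
C={"blue":((105,150,90),(125,255,255)),"green":((45,90,40),(85,255,255)),"yellow":((22,120,100),(34,255,255)),"red":((170,120,80),(180,255,255))}
for k,(lo,hi) in C.items():
    a=blob(t,(325,175,410,212),lo,hi);b=blob(s,(318,212,372,315),lo,hi)
    ca=cv2.minAreaRect(a.astype(np.int32))[0];cb=b.mean(0)
    print(k,len(a),len(b),a.mean(0),cb,tri(a.mean(0),cb),plane("top",a.mean(0),.067))
z=lambda im,b:cv2.resize(im[b[1]:b[3],b[0]:b[2]],None,fx=6,fy=6,interpolation=cv2.INTER_NEAREST)
A=z(t,(240,174,300,234));B=z(s,(282,116,342,200))
B=B[:,:];c=np.zeros((504,730,3),np.uint8);c[:360,:360]=A;c[:504,366:726]=B
cv2.imwrite("pics/crop.png",c)
a=blob(t,(242,176,298,232),(100,100,30),(130,255,255))
r=cv2.minAreaRect(a.astype(np.int32));print("box",r)
for q in cv2.boxPoints(r):print(plane("top",q,.055)[:2])
E
```

```text
Traceback (most recent call last):
  File "h.py", line 15, in blob
    n,l,s,c=cv2.connectedComponentsWithStats(m); i=1+np.argmax(s[1:,4]); m=(l==i).astype(np.uint8)
                                                     ~~~~~~~~~^^^^^^^^^
ValueError: attempt to get argmax of an empty sequence
```

```bash
cat > m.py <<'E'
from h import *
t=cv2.imread("pics/top0.png");s=cv2.imread("pics/side0.png")
T=cv2.cvtColor(t,cv2.COLOR_BGR2HSV);S=cv2.cvtColor(s,cv2.COLOR_BGR2HSV)
for (u,v),(x,y) in zip([(339,190),(358,191),(376,193),(394,194)],[(340,226),(342,245),(344,266),(347,289)]):print(T[v,u],S[y,x])
z=lambda im,b:cv2.resize(im[b[1]:b[3],b[0]:b[2]],None,fx=6,fy=6,interpolation=cv2.INTER_NEAREST)
A=z(t,(240,174,300,234));B=z(s,(282,116,342,200))
c=np.zeros((504,730,3),np.uint8);c[:360,:360]=A;c[:504,366:726]=B
cv2.imwrite("pics/crop.png",c)
C={"blue":((105,150,60),(125,255,255)),"green":((45,90,40),(85,255,255)),"yellow":((22,120,80),(34,255,255)),"red":((0,150,80),(8,255,255))}
for k,(lo,hi) in C.items():
  try:
    a=blob(t,(325,175,410,212),lo,hi);b=blob(s,(318,212,372,315),lo,hi)
    print(k,len(a),len(b),a.mean(0),b.mean(0),tri(a.mean(0),b.mean(0)),plane("top",a.mean(0),.067))
  except ValueError: print(k,"none")
a=blob(t,(242,176,298,232),(100,100,20),(130,255,255))
r=cv2.minAreaRect(a.astype(np.int32));print("box",r)
for q in cv2.boxPoints(r):print(plane("top",q,.055)[:2])
E
python3 m.py
```

```text
[112 140 175] [109 187 154]
[ 60 103 148] [ 65 143 125]
[ 30 147 206] [ 25 159 202]
[  2 177 202] [  2 193 185]
blue none
green 102 172 [357.12745098 190.60784314] [341.69186047 243.59883721] [ 0.53322403 -0.15471163  0.06312731] [ 0.53378262 -0.1544007   0.067     ]
yellow 107 182 [375.70093458 191.99065421] [344.         264.03846154] [ 0.52746931 -0.22677117  0.06570051] [ 0.52797158 -0.22662885  0.067     ]
red 102 195 [394.11764706 193.11764706] [346.44615385 286.46153846] [ 0.52232399 -0.29840663  0.06629032] [ 0.52316178 -0.29831995  0.067     ]
box ((269.765625, 203.60089111328125), (42.502098083496094, 42.074222564697266), 3.2704880237579346)
[0.40983751 0.27163548]
[0.57383589 0.26369976]
[0.56342327 0.09823668]
[0.39936375 0.10770191]
```

View pics/crop.png

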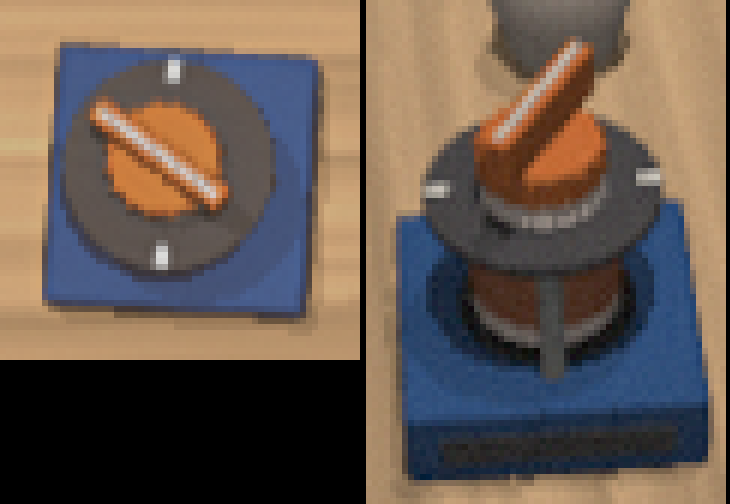

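The crop shows the wing stripe clearly in the top view, from about (256.7,192.7) to (275.3,205.7), with marks at (269,185.5) and (267,217). In the side view the stripe runs from about (304,138.5) to (317,123.5). Next I'll refine these with masks.

```bash
cat > m2.py <<'E'
from h import *
t=cv2.imread("pics/top0.png");s=cv2.imread("pics/side0.png")
b=blob(t,(325,175,410,212),(105,100,90),(125,255,255));c=blob(s,(318,212,372,240),(100,120,60),(125,255,255))
print("blue",len(b),len(c),tri(b.mean(0),c.mean(0)),plane("top",b.mean(0),.067))
W=((0,0,150),(180,75,255))
st=blob(t,(255,190,278,209),*W);ss=blob(s,(301,120,321,141),*W)
def ends(p):
    c=p.mean(0);d=np.linalg.svd(p-c,full_matrices=False)[2][0];k=(p-c)@d;return c,c+d*k.min(),c+d*k.max()
et,es=ends(st),ends(ss);print(len(st),len(ss),np.round(et,1).tolist(),np.round(es,1).tolist())
print("grip",tri(et[0],es[0]),plane("top",et[0],.209),plane("side",es[0],.209))
e=[plane("top",q,.209) for q in et[1:]];d=e[1]-e[0];print("len",np.linalg.norm(d),"ang",np.degrees(np.arctan2(d[1],d[0])))
e=[plane("side",q,.209) for q in es[1:]];d=e[1]-e[0];print("side len",np.linalg.norm(d),"ang",np.degrees(np.arctan2(d[1],d[0])))
m=[plane("top",blob(t,q,*W).mean(0),.143) for q in((264,181,274,190),(262,213,271,221))];d=m[0]-m[1]
print("marks",m,np.linalg.norm(d),"ang",np.degrees(np.arctan2(d[1],d[0])),"axis",(m[0]+m[1])/2)
m=[plane("side",blob(s,q,*W).mean(0),.143) for q in((291,144,297,151),(325,142,333,148))];d=m[1]-m[0]
print("marks side",np.linalg.norm(d),"ang",np.degrees(np.arctan2(d[1],d[0])),"axis",(m[0]+m[1])/2)
E
python3 m2.py
```

```text
blue 95 151 [ 0.53882811 -0.08316022  0.06368743] [ 0.53935354 -0.08301372  0.067     ]
34 27 [[266.2, 199.2], [256.7, 192.4], [275.2, 205.7]] [[310.0, 130.9], [316.4, 123.4], [303.9, 137.9]]
grip [0.48538449 0.18509553 0.21074545] [0.48676429 0.18526938 0.209     ] [0.48438078 0.18705024 0.209     ]
len 0.08225286780658861 ang -126.20294681792056
side len 0.08060202664572412 ang -126.0672110273654
marks [array([0.54530201, 0.18290077, 0.143     ]), array([0.42949863, 0.18982988, 0.143     ])] 0.1160105024377349 ang -3.424218541325645 axis [0.48740032 0.18636532 0.143     ]
marks side 0.11932862075724064 ang -2.154404323041314 axis [0.4857657  0.18966537 0.143     ]
```

```bash
cat > go.py <<'E'
import sys,numpy as np
from scipy.spatial.transform import Rotation as R
from cell import robot
x,y,z,yaw=map(float,sys.argv[1:5]);s=robot.sense();T=np.array(s["tool_rot"])
a=np.radians(yaw);G=np.array([[np.cos(a),np.sin(a),0],[np.sin(a),-np.cos(a),0],[0,0,-1]])
print("t",s["time"],"pos",np.round(s["position"],4),"yaw",np.degrees(np.arctan2(T[1,0],T[0,0])),"width",s["width"],"F",np.round(s["force"],1),s["grasp_force"])
print("shift now",np.round(T.T@(np.array([x,y,z])-s["position"])/.06,3),"turn",np.round(R.from_matrix(T.T@G).as_rotvec(degrees=True)/8,3),"shift after turn",np.round(G.T@(np.array([x,y,z])-s["position"])/.06,3))
E
python3 go.py .4865 .186 .26 53.8
```

```text
t 0.1 pos [0.2263 0.5821 0.2413] yaw -21.253805933039725 width 1.001692329257757 F [ 0.7 -0.5 -0.5] 0.0
shift now [ 6.435  4.581 -0.302] turn [ 1.200e-02  9.000e-03 -9.382e+00] shift after turn [-2.765  7.399 -0.311]
```

>>> arm_command(
  series=[
    [[0.64, 0.46, -0.06], [0, 0, 0], 85],
    [[0.64, 0.46, -0.06], [0, 0, 0], 85],
    [[0.64, 0.46, -0.06], [0, 0, 0], 85],
    [[0.64, 0.46, -0.06], [0, 0, 0], 85],
    [[0.64, 0.46, -0.06], [0, 0, 0], 85],
  ],
)

```text
time: 0.72
position: [0.3558, 0.3827, 0.2601]
tool_rot: [[0.932, -0.362, -0.0], [-0.362, -0.932, -0.001], [-0.0, 0.001, -1.0]]
force: [1.3, 0.7, 0.1]
width: 0.997
grasp_force: 0.0
```

>>> arm_command(
  series=[
    [[0.64, 0.46, 0], [0, 0, 0], 85],
    [[0.64, 0.46, 0], [0, 0, 0], 85],
    [[0.64, 0.46, 0], [0, 0, 0], 85],
    [[0.64, 0.46, 0], [0, 0, 0], 85],
    [[0.64, 0.46, 0], [0, 0, 0], 85],
  ],
)

```text
time: 1.35
position: [0.4847, 0.1846, 0.26]
tool_rot: [[0.932, -0.362, -0.001], [-0.362, -0.932, -0.0], [-0.0, 0.0, -1.0]]
force: [0.6, 0.3, -0.9]
width: 0.992
grasp_force: 0.0
```

>>> arm_command(
  series=[
    [[0, 0, 0], [0, 0, -0.94], 85],
    [[0, 0, 0], [0, 0, -0.94], 85],
    [[0, 0, 0], [0, 0, -0.94], 85],
    [[0, 0, 0], [0, 0, -0.94], 85],
    [[0, 0, 0], [0, 0, -0.94], 85],
  ],
)

```text
time: 1.98
position: [0.484, 0.1859, 0.2598]
tool_rot: [[0.958, 0.286, -0.001], [0.286, -0.958, -0.0], [-0.001, 0.0, -1.0]]
force: [0.7, 0.1, 0.4]
width: 0.994
grasp_force: 0.0
```

>>> arm_command(
  series=[
    [[0, 0, 0], [0, 0, -0.94], 85],
    [[0, 0, 0], [0, 0, -0.94], 85],
    [[0, 0, 0], [0, 0, -0.94], 85],
    [[0, 0, 0], [0, 0, -0.94], 85],
    [[0, 0, 0], [0, 0, -0.94], 85],
  ],
)

```text
time: 2.6
position: [0.484, 0.1859, 0.2598]
tool_rot: [[0.585, 0.811, -0.001], [0.811, -0.585, -0.0], [-0.001, -0.001, -1.0]]
force: [0.3, -0.7, -0.1]
width: 0.994
grasp_force: 0.0
```

```bash
python3 go.py .4865 .186 .194 53.8
```

```text
t 2.6 pos [0.484  0.1859 0.2598] yaw 54.193756620811264 width 0.9944625341967093 F [ 0.3 -0.7 -0.1] 0.0
shift now [0.026 0.034 1.097] turn [-0.004  0.007  0.049] shift after turn [0.025 0.033 1.097]
```

>>> arm_command(
  series=[
    [[0.03, 0.03, 0.4], [0, 0, 0.05], 85],
    [[0, 0, 0.4], [0, 0, 0], 85],
    [[0, 0, 0.2], [0, 0, 0], 85],
    [[0, 0, 0.1], [0, 0, 0], 85],
    [[0, 0, 0], [0, 0, 0], 85],
  ],
)

```text
time: 3.22
position: [0.487, 0.1866, 0.1944]
tool_rot: [[0.594, 0.805, 0.0], [0.805, -0.594, -0.0], [-0.0, 0.0, -1.0]]
force: [0.4, -0.5, -0.3]
width: 0.997
grasp_force: 0.0
```

>>> arm_command(
  series=[
    [[0, 0, 0], [0, 0, 0], 10],
    [[0, 0, 0], [0, 0, 0], 10],
    [[0, 0, 0], [0, 0, 0], 10],
    [[0, 0, 0], [0, 0, 0], 10],
    [[0, 0, 0], [0, 0, 0], 10],
  ],
  newtons=40,
)

```text
time: 3.85
position: [0.4856, 0.1875, 0.1948]
tool_rot: [[0.594, 0.805, -0.002], [0.805, -0.594, 0.002], [0.0, -0.003, -1.0]]
force: [-8.0, 4.3, 5.1]
width: 0.177
grasp_force: 41.7
```

```bash
python3 go.py .4865 .186 .194 -3.2
```

```text
t 3.85 pos [0.4856 0.1875 0.1948] yaw 53.57627749498125 width 0.17718125829978373 F [-8.   4.3  5.1] 41.68969810009003
shift now [-0.011  0.027  0.013] turn [-0.017  0.008  7.097] shift after turn [0.017 0.024 0.013]
```

>>> arm_command(
  series=[
    [[0, -0.02, 0], [0, 0, 0.5], 10],
    [[0, 0, 0], [0, 0, 0.8], 10],
    [[0, 0, 0], [0, 0, 0.8], 10],
    [[0, 0, 0], [0, 0, 0.8], 10],
    [[0, 0, 0], [0, 0, 0.8], 10],
  ],
  newtons=60,
)

```text
time: 4.47
position: [0.4851, 0.188, 0.1948]
tool_rot: [[0.915, 0.404, -0.001], [0.404, -0.915, 0.001], [-0.0, -0.001, -1.0]]
force: [-6.3, 3.6, 4.0]
width: 0.175
grasp_force: 62.5
```

>>> arm_command(
  series=[
    [[0, 0, 0], [0, 0, 0.8], 10],
    [[0, 0, 0], [0, 0, 0.8], 10],
    [[0, 0, 0], [0, 0, 0.8], 10],
    [[0, 0, 0], [0, 0, 0.8], 10],
    [[0, 0, 0], [0, 0, 0], 10],
  ],
)

```text
time: 5.1
position: [0.485, 0.1884, 0.1948]
tool_rot: [[1.0, -0.029, -0.001], [-0.029, -1.0, 0.002], [-0.001, -0.002, -1.0]]
force: [-5.7, 4.7, 4.5]
width: 0.172
grasp_force: 62.5
```

```bash
python3 go.py .4865 .186 .194 -3.2; python3 -c "
from cell import robot;print(robot.sense()['ft_torque'])"
```

```text
t 5.1 pos [0.485  0.1884 0.1948] yaw -1.675666697039636 width 0.17185193543024713 F [-5.7  4.7  4.5] 62.48892545700073
shift now [0.027 0.04  0.014] turn [-0.014  0.008  0.191] shift after turn [0.028 0.039 0.014]
[ 1.22053024  1.54199858 -0.13373834]
```

>>> arm_command(
  series=[
    [[0, 0, 0], [0, 0, 0.25], 10],
    [[0, 0, 0], [0, 0, 0.15], 10],
    [[0, 0, 0], [0, 0, 0], 10],
  ],
)

```text
time: 5.48
position: [0.485, 0.1885, 0.1949]
tool_rot: [[0.997, -0.08, -0.001], [-0.08, -0.997, 0.001], [-0.001, -0.001, -1.0]]
force: [-4.4, 4.6, 4.2]
width: 0.173
grasp_force: 64.3
```

```bash
python3 go.py .4865 .186 .194 -3.2; python3 -c "
from cell import robot;print(robot.sense()['ft_torque'])"
```

```text
t 5.475 pos [0.485  0.1885 0.1949] yaw -4.577928092129148 width 0.17347882999292952 F [-4.4  4.6  4.2] 64.31647181510925
shift now [0.029 0.04  0.014] turn [-0.008  0.007 -0.172] shift after turn [0.028 0.04  0.014]
[1.32146384 1.68693495 1.01766242]
```

Torque jumped to 1 N m, so the cap is at its stop. Release and retreat upward.

>>> arm_command(
  series=[
    [[0, 0, 0], [0, 0, -0.15], 85],
    [[0, 0, 0], [0, 0, 0], 85],
    [[0, 0, 0], [0, 0, 0], 85],
    [[0, 0, 0], [0, 0, 0], 85],
    [[0, 0, 0], [0, 0, 0], 85],
  ],
)

```text
time: 6.1
position: [0.486, 0.1871, 0.1943]
tool_rot: [[0.998, -0.064, 0.0], [-0.064, -0.998, -0.0], [0.0, 0.0, -1.0]]
force: [0.1, 0.2, 0.5]
width: 1.0
grasp_force: 0.0
```

>>> arm_command(
  series=[
    [[0, 0, -0.3], [0, 0, 0], 85],
    [[0, 0, -0.6], [0, 0, 0], 85],
    [[0, 0, -0.4], [0, 0, 0], 85],
    [[0, -0.8, 0], [0, 0, 0], 50],
    [[0, 0, 0], [0, 0, 0], 30],
  ],
)

```text
time: 6.72
position: [0.4891, 0.2371, 0.2722]
tool_rot: [[0.998, -0.061, 0.0], [-0.061, -0.998, 0.001], [0.0, -0.001, -1.0]]
force: [0.6, -0.0, -0.9]
width: 0.604
grasp_force: 0.0
```

```bash
python3 - <<'E'
from h import *
s=robot.camera("side");t=robot.camera("top")
c=np.hstack([cv2.resize(t[170:240,230:310],None,fx=5,fy=5),cv2.resize(s[116:186,280:360],None,fx=5,fy=5)])
cv2.imwrite("pics/c2.png",c[:,:800])
E
python3 go.py .539 -.083 .15 -3.2
```

```text
t 6.825 pos [0.4886 0.2352 0.2719] yaw -3.6065178503422155 width 0.41971906100758916 F [0.2 0.  0.1] 0.0
shift now [1.173 5.238 2.034] turn [ 0.006  0.006 -0.051] shift after turn [1.134 5.248 2.031]
```

View pics/c2.png

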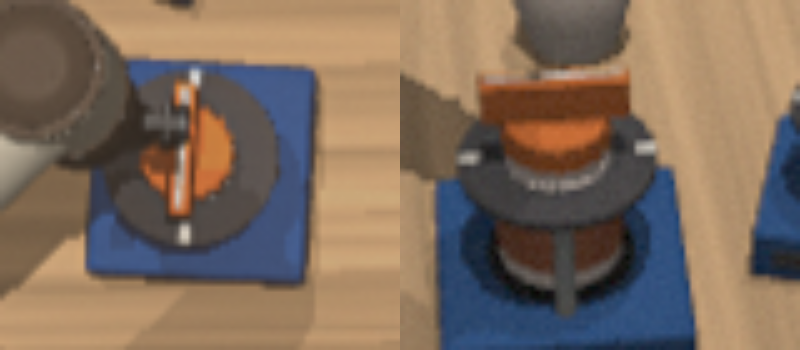

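The wing is in line with both white marks: in the crop's left half it is vertical between (195,75) and (185,232). The cap is closed. Next, go to blue with the fingers shut.

>>> arm_command(
  series=[
    [[0.2, 0.87, 0], [0, 0, 0], 0],
    [[0.2, 0.87, 0], [0, 0, 0], 0],
    [[0.2, 0.87, 0], [0, 0, 0], 0],
    [[0.2, 0.87, 0], [0, 0, 0], 0],
    [[0.19, 0.87, 0], [0, 0, 0], 0],
  ],
)

```text
time: 7.45
position: [0.5311, -0.0316, 0.2723]
tool_rot: [[0.998, -0.064, -0.0], [-0.064, -0.998, -0.0], [-0.0, 0.0, -1.0]]
force: [0.8, 0.0, -1.0]
width: -0.002
grasp_force: 0.0
```

>>> arm_command(
  series=[
    [[0.19, 0.88, 0], [0, 0, 0], 0],
    [[0, 0, 0.9], [0, 0, 0], 0],
    [[0, 0, 0.9], [0, 0, 0], 0],
    [[0, 0, 0.7], [0, 0, 0], 0],
    [[0, 0, 0], [0, 0, 0], 0],
  ],
)

```text
time: 8.07
position: [0.5367, -0.0835, 0.1193]
tool_rot: [[0.998, -0.065, -0.009], [-0.065, -0.998, -0.001], [-0.008, 0.001, -1.0]]
force: [0.3, 0.2, 1.0]
width: -0.002
grasp_force: 0.0
```

```bash
python3 go.py .539 -.083 .070 -3.6;python3 - <<'E'
from h import *
c=np.hstack([cv2.resize(robot.camera("top")[150:230,310:410],None,fx=4,fy=4),cv2.resize(robot.camera("side")[200:280,290:390],None,fx=4,fy=4)])
cv2.imwrite("pics/c3.png",c)
E
```

```text
t 8.075 pos [ 0.5367 -0.0835  0.1193] yaw -3.7221256097959468 width -0.0021837995955399925 F [0.3 0.2 1. ] 0.0
shift now [ 0.045 -0.012  0.821] turn [ 0.01   0.061 -0.015] shift after turn [ 0.038 -0.011  0.822]
```

View pics/c3.png

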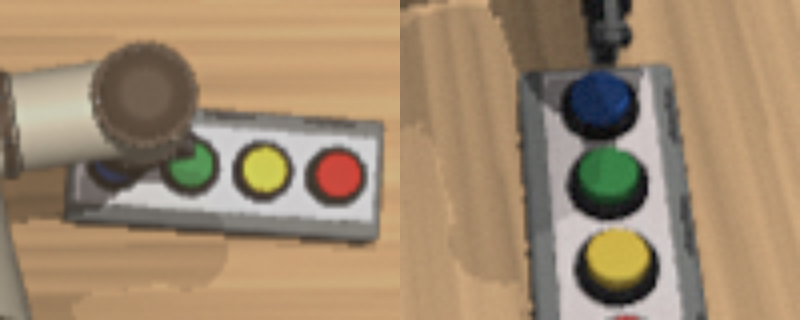

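In the crop the fingertips hang directly above the blue button (tip at about (605,55) in the right half), so I press it in stages.

>>> arm_command(
  series=[
    [[0.04, 0, 0.4], [0, 0.05, 0], 0],
    [[0, 0, 0.2], [0, 0, 0], 0],
    [[0, 0, 0.1], [0, 0, 0], 0],
    [[0, 0, 0.1], [0, 0, 0], 0],
    [[0, 0, 0], [0, 0, 0], 0],
  ],
)

```text
time: 8.8
position: [0.5429, -0.0827, 0.0751]
tool_rot: [[0.998, -0.063, 0.008], [-0.063, -0.998, -0.001], [0.008, 0.0, -1.0]]
force: [-0.9, 0.6, 4.0]
width: 0.002
grasp_force: 2.1
```

>>> arm_command(
  series=[
    [[0, 0, 0.07], [0, 0, 0], 0],
    [[0, 0, 0.05], [0, 0, 0], 0],
    [[0, 0, 0], [0, 0, 0], 0],
  ],
)

```text
time: 9.18
position: [0.543, -0.0827, 0.0717]
tool_rot: [[0.998, -0.062, 0.009], [-0.062, -0.998, -0.002], [0.009, 0.001, -1.0]]
force: [-8.1, 2.8, 25.8]
width: 0.002
grasp_force: 12.8
```

Bottomed out (26 N). Lift and head for yellow.

>>> arm_command(
  series=[
    [[0, 0, -0.2], [0, 0, 0], 0],
    [[0, 0, -0.4], [0, 0, 0], 0],
    [[0, 0, -0.4], [0, 0, 0], 0],
    [[0, 0, 0], [0, -0.05, 0], 0],
  ],
)

```text
time: 9.68
position: [0.543, -0.0825, 0.129]
tool_rot: [[0.998, -0.063, 0.004], [-0.063, -0.998, 0.001], [0.004, -0.001, -1.0]]
force: [0.1, -0.1, -0.5]
width: 0.003
grasp_force: 0.0
```

```bash
python3 go.py .5277 -.2267 .130 -3.6
```

```text
t 9.675 pos [ 0.543  -0.0825  0.129 ] yaw -3.6320113120942388 width 0.002864324625237928 F [ 0.1 -0.1 -0.5] 0.0
shift now [-0.103  2.415 -0.018] turn [-0.006 -0.031 -0.004] shift after turn [-0.104  2.415 -0.016]
```

>>> arm_command(
  series=[
    [[-0.04, 0.8, 0], [0, -0.03, 0], 0],
    [[-0.03, 0.8, 0], [0, 0, 0], 0],
    [[-0.03, 0.815, 0], [0, 0, 0], 0],
    [[0, 0, 0], [0, 0, 0], 0],
    [[0, 0, 0.4], [0, 0, 0], 0],
  ],
)

```text
time: 10.3
position: [0.5274, -0.2274, 0.1034]
tool_rot: [[0.998, -0.065, -0.001], [-0.065, -0.998, -0.0], [-0.001, 0.0, -1.0]]
force: [0.7, -0.1, -0.5]
width: -0.001
grasp_force: 0.0
```

>>> arm_command(
  series=[
    [[0, 0, 0.3], [0, 0, 0], 0],
    [[0, 0, 0.15], [0, 0, 0], 0],
    [[0, 0, 0.09], [0, 0, 0], 0],
    [[0, 0, 0], [0, 0, 0], 0],
  ],
)

```text
time: 10.8
position: [0.5256, -0.2263, 0.0721]
tool_rot: [[0.998, -0.063, -0.006], [-0.063, -0.998, 0.0], [-0.006, -0.0, -1.0]]
force: [-5.2, 3.1, 8.9]
width: 0.0
grasp_force: 4.6
```

>>> arm_command(
  series=[
    [[0, 0, 0.04], [0, 0, 0], 0],
    [[0, 0, 0], [0, 0, 0], 0],
    [[0, 0, 0], [0, 0, 0], 0],
  ],
)

```text
time: 11.18
position: [0.5257, -0.2263, 0.0719]
tool_rot: [[0.998, -0.062, -0.005], [-0.062, -0.998, -0.0], [-0.005, 0.0, -1.0]]
force: [-8.6, 4.5, 20.1]
width: -0.002
grasp_force: 10.2
```

>>> arm_command(
  series=[
    [[0, 0, -0.3], [0, 0, 0], 0],
    [[0, 0, -0.4], [0, 0, 0], 0],
    [[0, 0, -0.3], [0, 0, 0], 0],
    [[0, 0, 0], [0, 0, 0], 0],
  ],
)

```text
time: 11.68
position: [0.528, -0.2268, 0.1299]
tool_rot: [[0.998, -0.063, 0.0], [-0.063, -0.998, -0.0], [0.0, 0.0, -1.0]]
force: [0.5, 0.3, 0.7]
width: 0.003
grasp_force: 0.0
```

```bash
python3 go.py .5335 -.1545 .130 -3.6
```

```text
t 11.675 pos [ 0.528  -0.2268  0.1299] yaw -3.6090669230510573 width 0.002863786571228941 F [0.5 0.3 0.7] 0.0
shift now [ 1.600e-02 -1.208e+00 -1.000e-03] turn [ 0.003 -0.002 -0.001] shift after turn [ 1.600e-02 -1.208e+00 -1.000e-03]
```

Yellow bottomed at 20 N. Green is next.

>>> arm_command(
  series=[
    [[0.02, -0.6, 0], [0, 0, 0], 0],
    [[0, -0.6, 0], [0, 0, 0], 0],
    [[0, 0, 0], [0, 0, 0], 0],
    [[0, 0, 0.4], [0, 0, 0], 0],
    [[0, 0, 0.3], [0, 0, 0], 0],
  ],
)

```text
time: 12.3
position: [0.5317, -0.1554, 0.0849]
tool_rot: [[0.998, -0.064, -0.005], [-0.064, -0.998, 0.0], [-0.005, -0.0, -1.0]]
force: [0.6, 0.2, -0.6]
width: 0.004
grasp_force: 0.0
```

>>> arm_command(
  series=[
    [[0, 0, 0.15], [0, 0, 0], 0],
    [[0, 0, 0.1], [0, 0, 0], 0],
    [[0, 0, 0.05], [0, 0, 0], 0],
    [[0, 0, 0], [0, 0, 0], 0],
    [[0, 0, 0], [0, 0, 0], 0],
  ],
)

```text
time: 12.92
position: [0.5312, -0.1556, 0.0718]
tool_rot: [[0.998, -0.063, -0.006], [-0.063, -0.998, -0.001], [-0.006, 0.001, -1.0]]
force: [-8.7, 3.6, 21.8]
width: -0.001
grasp_force: 10.9
```

>>> arm_command(
  series=[
    [[0, 0, -0.3], [0, 0, 0], 0],
    [[0, 0, -0.6], [0, 0, 0], 0],
    [[0, 0, -0.8], [0, 0, 0], 0],
    [[0, 0, -0.8], [0, 0, 0], 0],
    [[0, 0, 0], [0, 0, 0], 0],
  ],
)

```text
time: 13.55
position: [0.5356, -0.1558, 0.2234]
tool_rot: [[0.998, -0.063, 0.007], [-0.063, -0.998, -0.001], [0.007, 0.0, -1.0]]
force: [-0.3, -0.5, -0.3]
width: 0.002
grasp_force: 0.0
```

```bash
python3 - <<'E'
from h import *
cv2.imwrite("pics/end.png",robot.camera("side"))
E
```

```text
(no output)
```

View pics/end.png

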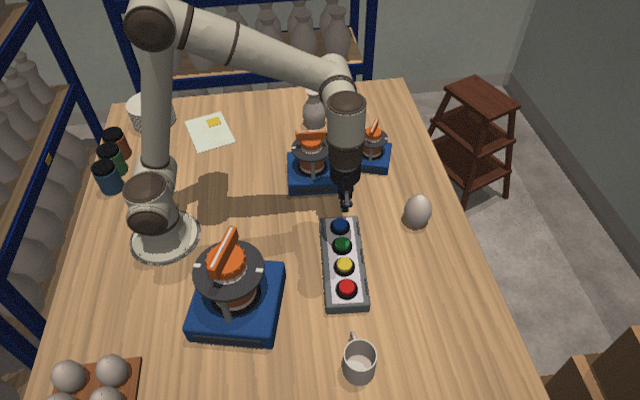

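The cap is closed (wing at (311,135)), all four buttons are up at (340–347, 226–289), the pottery has not moved and the arm touches nothing.

```bash
python3 -c "
from cell import robot;print(robot.close_job())"
```

```text
the job is handed in; nothing more can be done
None
```

The cap is turned to its stop and in line with the white marks, and blue, yellow and green were pressed fully in that order; red and the pottery were left alone, and I handed the job in at about 13.6 s (no verdict was shown).

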